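Fit the dish plate into the warm stage's sprung bracket

ROBOT

A 7-joint arm with a two-finger parallel gripper is mounted at the origin on the work surface. World frame = base frame: x ahead of the robot, y to its left, z up, the work surface at z = 0. Lengths are in m, angles in rad, forces in N, time in s.
With the tool pointing down it reaches from about 0.4 to 0.9 m from the base axis. Payload 5.6 kg.
Tool frame: the origin (TCP) lies midway between the tips of the shut fingers; the grasp point (between the pads) lies 19 mm behind it (env.grip_point_offset is the distance from the TCP to the grasp point, in m); z points along the fingers, y is the line along which they close (so a half turn about z gives the same grasp; the last joint's range is limited). The gripper opens to 92 mm and grips with 3 to 60 N. Pads are 20 mm wide; open, the fingers measure 128 mm over their backs; the gripper's body (75 mm by 189 mm) begins 69 mm behind the grasp point.
Start: joints at [1.137, 0.468, -0.012, 1.603, 0.006, 1.071, -0.056], TCP at [0.248, -0.601, 0.189] pointing down, gripper open.
Joint ranges: [-2.53, 2.53], [-0.31, 2.02], [-1.57, 1.55], [0.28, 2.44], [-1.29, 4.43], [0.15, 1.84], [-2.92, 2.92]. Speed limits (rad/s): [2.57, 2.57, 3.14, 3.14, 3.14, 3.14, 3.14].

INTERFACE

Orientations are given as a 3x3 rotation matrix whose columns are the frame's x, y, z axes.
In Python, from rig import monitor, vision, job, env gives the robot as it stands.
- The arm moves only by the tool play_rows, never from a script. Its argument "moves" is a list of rows, each a list of 7 numbers: the turn, a rotation vector about the world's x, y, z scaled (see below), then the shift along the world's x, y, z scaled (see below), then the closure, from -1 (fully open) to 1 (shut), so that 0 is half open. In form: [[ax, ay, az, dx, dy, dz, gripper], ...]. A call has 1 to 10 rows; each row shifts and turns the commanded pose from where the row before left it; what a row does not reach is not made up. The controller multiplies each number of a shift by 3 cm and each number of a turn by 90 degrees. A row lasts 1/12 s, in which the tool goes at most 41.7 mm and 7.16 degrees, less where a joint would pass 70% of its speed; a pose out of reach is approached as far as the arm can. A call with a number of a shift or a turn outside -1 to 1 is refused whole. A call with a gripper value outside its range is refused whole. The fingers move at their own pace and stop on an object; "squeeze" is the grip in N (left out, the last holds). Time passes only in rows, so rows that do not move let the fingers close. It gives the time, the measured TCP pose, the force, the opening and the grip force at its end, in the units of the state.
- monitor.read_state(): the state, without advancing time (a new reading comes with each control period).
- vision.snapshot(name): name is "side" or "top" or "wrist"; returns a dict with "color" (400x640x3 uint8, red, green, blue), "depth" (400x640 float32, m along the optical axis (not along the pixel's ray), 0 where there is no reading), "camera_matrix" (3x3 intrinsics, pixels), "D" ([k1, k2, p1, p2, k3] as OpenCV has them; the pictures are not rectified), "R" (3x3) and "t" (3): a world point X has camera coordinates R X + t; the wrist camera has in their place "hand_eye" (4x4, takes a point from camera to tool coordinates, whose origin is the TCP and whose axes are the flange's). Camera axes: x right, y down, z forward; pixel columns grow to the right and rows downward; lengths in m; the calibration is good to about 2 mm. A picture is of the moment at which its call begins: read the wrist's pose just before it.
- job.job_done(): hands the job in; it is judged then, once.
The state is a dict: "time_s": time; "joint_pos": joint angles; "joint_velocities": joint speeds; "joint_efforts": joint torques, N m; "position": TCP position; "tcp_rot": TCP orientation; "ft_force": force on the tool from outside, world axes, zero at the start; "torque": the same for the moment, N m; "opening": finger opening in m; "gripper_force": force on a finger pad.
Only numpy, scipy, OpenCV 4.12 (cv2) and the standard library are available. Lean on these libraries where they do the work, as an engineer would, in place of code of your own. Each camera call takes 0.05 s, during which the arm holds its last target. There are 200 camera calls.

TASK

Pick up the dish plate by its blue grip, slide its two ears down into the slots of the warm stage's bracket and press it down between the spring clips until it lies flat on the heated glass, fully home at both ends. Feel your way and do not force it: the glass cracks above 30 newtons and the bracket bends above 25. Leave the other things on the bench where they are.

Things in the scene. Friction and masses are not known exactly. Their poses are not given: they have to be found in the camera images.
- plate_grip (a point): Centre of the dish plate's upright blue plastic grip bar, on the plate's centre line, 30 mm above its underside; z up. The bar is 46 mm long in y, 10 mm thick in x, 44 mm tall (8 to 52 mm above the plate's underside): pinch it across its 10 mm thickness. The plate is the same turned half a turn about z.
- ear_a (a point): Underside of the plate's ear on its +y side, 66 mm from the plate's centre line; axes as the plate's.
- ear_b (a point): Underside of the plate's ear on its -y side, 66 mm from the plate's centre line; axes as the plate's.
- seat (a point): Centre of the glass, at its top, 42 mm above the stage's origin; axes as the stage's. Home: the plate's underside flat on the glass, its centre over this point, its ears in the two slots, either way round (grip bar's centre 30 mm above this point).
- slot_a (a point): Mouth of the slot on the seat's +y side: the slot's centre at the height of the tower tops, 26 mm above the glass, 66.5 mm from the seat. The slot is 21.5 mm wide (x) for the 20 mm ear, square-edged, open above and towards the glass, with a sprung steel clip at its outer end.
- slot_b (a point): The like slot mouth on the seat's -y side. Clips, both sides: a steel leaf whose flared top meets the end of the ear once the ear's underside is 22 mm above the glass. From 22 to 11 mm the push needed rises to about 15 to 25 N in all, then the leaves drag on the ears with about 11 to 19 N all the way down to the glass, and hold the plate there.
- mat: Green mat under the plate, 220 mm (x) by 200 mm (y), 3 mm thick, fixed; origin at the centre of its underside.
- dish: Bystander: closed clear 35 mm culture dish with pink medium, 39 mm wide, 12.5 mm high, standing on the mat beyond the plate; origin at the centre of its underside.
- dish_stack: Bystander: stack of four such dishes, 50 mm high; origin at the centre of its underside.
- tip_box: Bystander: blue pipette-tip box with clear lid, 82 by 122 by 75 mm; origin at the centre of its underside.
- bottle: Bystander: amber medium bottle, 60 mm wide, 135 mm high; origin at the centre of its underside.
- timer: Bystander: white lab timer, 62 by 70 by 18 mm; origin at the centre of its underside.
- marker: Bystander: white marker pen with blue cap, 127 mm long, 12 mm thick; origin under its middle.
- plate: Dish plate: aluminium, 80 mm (x) by 120 mm (y) by 8 mm thick, four dark round recesses, 0.15 to 0.3 kg, at first flat on the green mat. At the middle of each short side an ear sticks out along y, 20 mm wide in x, 12 mm long, 8 mm thick: 144 mm over the ears. Origin: centre of its underside, axes as point plate_grip's.
- stage: Warm stage: white box 200 mm (x) by 250 mm (y), its top 38 mm above its origin, blue control strip on its -x edge, fixed to the bench on levelling feet that raise it by 0 to 6 mm; carries glass, bracket and clips. Origin under the middle of the box, axes along its sides, z up.
- glass: Heated glass: the dark floor inside the bracket, its top 42 mm above the stage's origin (42 to 48 mm above the bench), rigid; it cracks when pressed with more than 30 N. Same origin and axes as the stage.
- bracket: Aluminium bracket round the glass, fixed to the stage: opening 83 mm (x) by 121.5 mm (y), low walls 12 mm above the glass; at the middle of each short (+y, -y) side two towers 26 mm above the glass with a slot between. It bends under more than 25 N (a plate pushed down beside the slots lands on the tower tops). Same origin and axes as the stage.
Things that resemble listed ones, but are neither listed nor needed, are in the scene too. Leave any purple look-alike of the plate alone.

How it is judged:
On the way, in this order (a step that is already met when the one before it is completed fails the run):
1. the plate is lifted clear of the mat by its grip (height (world z) of plate_grip above 0.055 m and contact force between the fingers and plate above 0.5 N), for 0.1 s.
2. both ears are down in the slots (x of plate_grip in the frame of seat between -0.004 and 0.004 m and y of plate_grip in the frame of seat between -0.004 and 0.004 m and z of each of ear_a, ear_b in the frame of seat below 0.0235 m and angle between the y axis of plate_grip and the y axis of seat, either way round below 0.06 rad), for 0.1 s.
3. the plate is home: flat on the heated glass at both ends (x of plate_grip in the frame of seat between -0.004 and 0.004 m and y of plate_grip in the frame of seat between -0.004 and 0.004 m and angle between the y axis of plate_grip and the y axis of seat, either way round below 0.06 rad and angle between plate_grip's own z axis and vertical below 0.02 rad and z of each of ear_a, ear_b in the frame of seat below 0.0015 m), for 0.2 s.
At the end, for the whole second after the job is handed in: The plate lies flat on the heated glass between the clips: its centre within 4 mm of the seat's in x and y, turned less than 0.06 rad against it (either way round), tilted less than 0.02 rad, the underside of both ears less than 1.5 mm above the glass, at rest and released (all of step 3 and linear speed of plate below 0.01 m/s and contact force between the fingers and plate below 0.1 N); the robot touches nothing.
It fails at once if the heated glass is pressed with more than 30 N (contact force between glass and anything else above 30 N).
It fails at once if the bracket is loaded with more than 25 N (contact force between bracket and anything else above 25 N).
It fails at once if a bystander is moved by more than 20 mm (distance of any of dish, dish_stack, tip_box, bottle, timer, marker from where it was at the start of the episode above 0.02 m).
It also fails if it takes over 58 s, if anything falls off the work surface, if the arm or the gripper's body presses on something with over 40 N, if the wrist force passes 120 N, or if a joint passes its speed limit or range.

## Working session

There is one attempt and no reset: what is moved stays moved. The work goes in short steps, Python scripts to look and compute and a tool call to move; the robot and the scene stay as the last step left them, time stands still between calls to the robot, and variables do not carry over. Pictures are saved under pics/ and viewed, at most 10 in all, crops included, and the job is handed in when it is done.

Besides the shell and the picture viewer there is one more tool, called after "Call:" as name([rows], argument=value, ...), one row to a line, values as JSON. play_rows: Moves the arm, as the interface text tells. Its arguments: {"type":"object","properties":{"moves":{"type":"array"},"squeeze":{"type":"number"}},"required":["moves"]}

```bash
mkdir -p pics
cat > h.py <<'E'
import numpy as np, cv2
from rig import monitor, vision, job, env
def snap(n, f=None):
    st=monitor.read_state(); s=vision.snapshot(n)
    if n=="wrist":
        T=np.eye(4);T[:3,:3]=st["tcp_rot"];T[:3,3]=st["position"]
        M=np.linalg.inv(T@np.array(s["hand_eye"])); s["R"],s["t"]=M[:3,:3],M[:3,3]
    s["R"]=np.array(s["R"]);s["t"]=np.array(s["t"]).ravel();s["K"]=np.array(s["camera_matrix"])
    if f: cv2.imwrite("pics/"+f,s["color"][:,:,::-1])
    return s
def ray(s,uv):
    p=cv2.undistortPoints(np.array(uv,float).reshape(-1,1,2),s["K"],np.array(s["D"],float)).reshape(-1,2)
    d=np.c_[p,np.ones(len(p))]@s["R"]; return -s["R"].T@s["t"],d
def onz(s,uv,z):
    o,d=ray(s,uv); return o+d*((z-o[2])/d[:,2])[:,None]
def cloud(s):
    v,u=np.mgrid[:400,:640]; uv=np.c_[u.ravel(),v.ravel()]
    o,d=ray(s,uv); return (o+d*s["depth"].reshape(-1,1)).reshape(400,640,3)
E
python3 - <<'E'
from h import *
a=snap("top","top.png");b=snap("side","side.png");
cv2.imwrite("pics/both.png",cv2.resize(np.vstack([a["color"],b["color"]])[:,:,::-1],(640,800))[:, :]) 
for s in(a,b): print(s["R"],s["t"],s["K"])
print(monitor.read_state())
E
```

```text
[[-0.0124036  -0.99992118  0.00194698]
 [-0.99732644  0.01223114 -0.07204419]
 [ 0.0720147  -0.00283538 -0.99739954]] [0.00819707 0.53161426 1.46565974] [[431.81161354   0.         320.34243613]
 [  0.         431.81161354 200.88196771]
 [  0.           0.           1.        ]]
[[-0.99128064 -0.13174722 -0.00231696]
 [-0.09578729  0.73256601 -0.67392272]
 [ 0.09048477 -0.66782461 -0.73879821]] [0.55000744 0.11107379 1.26909021] [[387.57939161   0.         319.15923061]
 [  0.         387.57939161 199.17345248]
 [  0.           0.           1.        ]]
{'time_s': 0.1, 'joint_pos': array([ 1.13698539,  0.46826106, -0.01162314,  1.60350335,  0.00601189,
        1.07138967, -0.05628766]), 'joint_velocities': array([ 4.63366478e-04, -7.73174838e-04, -5.51803919e-04, -7.17658241e-04,
       -8.68647605e-04, -8.57581031e-05,  4.12619850e-04]), 'joint_efforts': array([ 5.47888994e-04, -5.21649313e+01, -1.25322933e-02, -2.44369394e+01,
       -5.67641237e-02,  1.40861253e-02,  5.28942701e-05]), 'position': array([ 0.24734642, -0.6005093 ,  0.18836551]), 'tcp_rot': array([[ 9.24611233e-01,  3.80911536e-01, -6.84722055e-04],
       [ 3.80912135e-01, -9.24610233e-01,  1.36479580e-03],
       [-1.13234553e-04, -1.52272447e-03, -9.99998834e-01]]), 'ft_force': array([-0.59923495,  0.89139618, -0.44024484]), 'torque': array([-0.01844105,  0.03934063, -0.02157945]), 'gripper_force': 0.0, 'opening': 0.09214429352134977}
```

View pics/top.png

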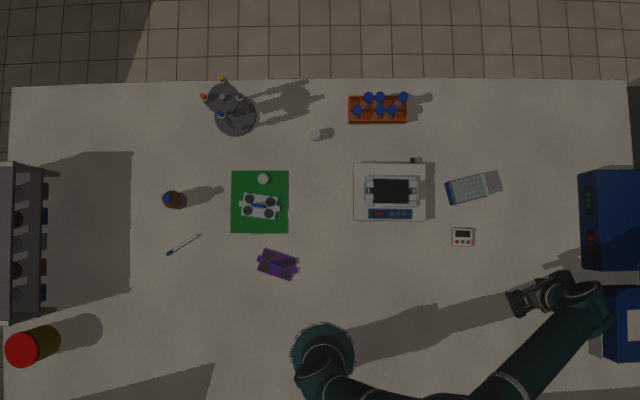

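View pics/side.png

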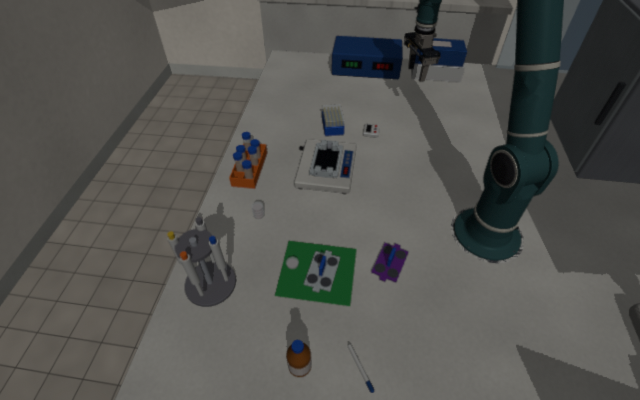

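The top view shows the plate at about (260,206) on the green mat with its blue grip, the purple decoy at (278,264), and the stage at (390,192) with its dark glass. The side view agrees: plate at (322,270), stage at (327,163).

```bash
cat >> h.py <<'E'
def rect(m,amin=20):
    c,_=cv2.findContours(m.astype(np.uint8),cv2.RETR_EXTERNAL,cv2.CHAIN_APPROX_NONE)
    return sorted([x for x in c if cv2.contourArea(x)>=amin],key=cv2.contourArea,reverse=True)
def info(P):
    P=np.float32(P)[:,:2]; (c,w,a)=cv2.minAreaRect(P*1000); return np.round(c,1),np.round(w,1),round(a,2)
E
python3 - <<'E'
from h import *
a=snap("top");c=a["color"].astype(int);r,g,b=c[...,0],c[...,1],c[...,2]
hull=lambda m:rect(m)[0].reshape(-1,2)
box=np.zeros((400,640),bool);box[165:240,225:295]=1
m=(b>r+40)&(b>g+25)&box
k=rect(m,3)[0].reshape(-1,2);print("grip",info(onz(a,k,.055)),len(k))
green=(g>r+30)&(g>b+20)&box
print("mat",info(onz(a,hull(green),.003)))
pl=(~green)&box; pl[:,:]=cv2.morphologyEx(pl.astype(np.uint8),cv2.MORPH_OPEN,np.ones((3,3)))
box2=np.zeros_like(box);box2[190:222,235:285]=1
k=[x for x in rect((pl&box2))][0].reshape(-1,2);print("plate",info(onz(a,k,.011)))
box3=np.zeros_like(box);box3[170:210,362:425]=1
k=hull((c.max(2)<60)&box3);print("glass",info(onz(a,k,.045)))
C=cloud(a);print("glass z",np.median(C[183:198,380:402,2]),"stage top",np.median(C[210:216,360:366,2]), "bench",np.median(C[250:280,360:420,2]),'mat',np.median(C[222:230,240:280,2]))
E
```

```text
grip (array([518.1, 214.8]), array([41.5,  7.9]), 82.2) 27
mat (array([534. , 216.5]), array([198.6, 213.2]), 89.38)
plate (array([518.5, 211. ]), array([149.5,  83.7]), 81.24)
glass (array([ 561.1, -240.2]), array([146.6,  81.8]), 88.36)
glass z 0.04399923752293389 stage top 0.04076237509155689 bench -0.0009093423693851133 mat 0.0020915805975705304
```

Call:
play_rows([
  [0,0,0.033,0.52,0.6,0.1,-1],
  [0,0,0.033,0.52,0.6,0.1,-1],
  [0,0,0.033,0.52,0.6,0.1,-1],
  [0,0,0.033,0.52,0.6,0.1,-1],
  [0,0,0.033,0.52,0.6,0.1,-1],
  [0,0,0.033,0.52,0.6,0.1,-1],
  [0,0,0.033,0.52,0.6,0.1,-1],
  [0,0,0.033,0.52,0.6,0.1,-1],
  [0,0,0.033,0.52,0.6,0.1,-1],
  [0,0,0.033,0.52,0.6,0.1,-1],
])

```text
time_s: 0.98
position: [0.4051, -0.4191, 0.2196]
tcp_rot: [[0.61, 0.792, 0.0], [0.792, -0.61, -0.0], [-0.0, 0.0, -1.0]]
ft_force: [0.3, 0.3, 1.0]
opening: 0.0915
gripper_force: 0.0
```

Call:
play_rows([
  [0,0,0.033,0.52,0.6,0.1,-1],
  [0,0,0.033,0.52,0.6,0.1,-1],
  [0,0,0.033,0.52,0.6,0.1,-1],
  [0,0,0.033,0.52,0.6,0.1,-1],
  [0,0,0.033,0.52,0.6,0.1,-1],
  [0,0,0.033,0.52,0.6,0.1,-1],
  [0,0,0.033,0.52,0.6,0.1,-1],
  [0,0,0.033,0.52,0.6,0.1,-1],
  [0,0,0.033,0.52,0.6,0.1,-1],
  [0,0,0,0,0,0,-1],
])

```text
time_s: 1.82
position: [0.548, -0.2525, 0.247]
tcp_rot: [[0.182, 0.983, 0.003], [0.983, -0.182, 0.003], [0.003, 0.003, -1.0]]
ft_force: [0.4, 1.5, -0.2]
opening: 0.0917
gripper_force: 0.0
```

Run:
```python
from h import *
st=monitor.read_state();print(st["joint_velocities"].round(3))
s=snap("wrist","w1.png");np.savez("w1.npz",**{k:np.array(v) for k,v in s.items()})
print(np.round(s["hand_eye"],4)); C=cloud(s); print(st["position"],-s["R"].T@s["t"])
```

```text
[ 0.035 -0.009  0.055  0.026  0.011  0.003 -0.009]
[[-2.000e-04 -9.594e-01 -2.820e-01  7.950e-02]
 [ 1.000e+00 -1.000e-04 -2.000e-04  8.000e-04]
 [ 2.000e-04 -2.820e-01  9.594e-01 -1.963e-01]
 [ 0.000e+00  0.000e+00  0.000e+00  1.000e+00]]
[ 0.5480308  -0.25247432  0.24703343] [ 0.56272281 -0.1749443   0.44360162]
```

View pics/w1.png

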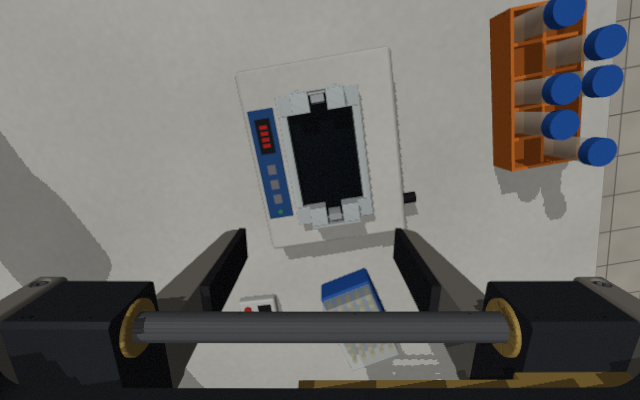

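The wrist view shows the whole stage: glass around (325,155), slots at (317,98) and (335,213), towers to each side of them. Next I measure it using depth and colour.

```bash
cat > st.py <<'E'
from h import *
def stage(s,verbose=True):
    C=cloud(s); Z=C[...,2]; c0=np.array([.561,-.240])
    near=(abs(C[...,0]-c0[0])<.06)&(abs(C[...,1]-c0[1])<.09)&(s["depth"]>0)
    core=(abs(C[...,0]-c0[0])<.025)&(abs(C[...,1]-c0[1])<.04)&near
    zg=np.median(Z[core]); 
    big=(abs(C[...,0]-c0[0])<.11)&(abs(C[...,1]-c0[1])<.14)&(abs(Z-zg+.004)<.0015)
    print("glass z",zg,"ncore",core.sum(),"stagetop",np.median(Z[big]))
    for nm,h,tol in(("tower",.026,.004),("wall",.012,.004)):
        m=near&(abs(Z-zg-h)<tol); P=C[m]; print(nm,m.sum(),np.median(P[:,2]) if m.any() else None, info(P))
        if nm=="tower":
            for x in rect(m,15)[:6]:
                k=np.zeros(m.shape,np.uint8);cv2.drawContours(k,[x],-1,1,-1);k=(k>0)&m;print("  blob",k.sum(),C[k].mean(0).round(4),info(C[k]))
    dark=near&(s["color"].max(2)<45); k=rect(dark)[0].reshape(-1,2); print("dark",info(onz(s,k,zg)), "as-cloud")
    m=s["color"].min(2)>150
    return C,zg
E
python3 - <<'E'
from st import *
s=dict(np.load("w1.npz")); stage(s)
cv2.imwrite("pics/w1c.png",cv2.resize(s["color"][40:255,225:420,::-1],None,fx=2.7,fy=2.7,interpolation=2))
E
```

```text
glass z 0.37891288117494026 ncore 12594 stagetop 0.3751570323133082
tower 0 None (array([0., 0.]), array([0., 0.]), 0.0)
wall 4031 0.3891133173300865 (array([ 561.5, -232.3]), array([ 16.2, 123. ]), 81.02)
dark (array([ 562.6, -228.6]), array([ 52.1, 163.9]), 79.25) as-cloud
```

View pics/w1c.png

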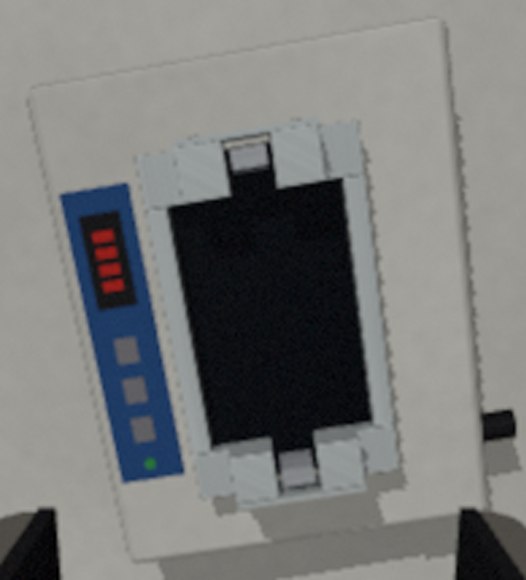

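The crop shows the slots clearly, at crop (250,165) and (297,460). The control strip (-x) is on the left and +y is up. The depth sample was contaminated by the gripper, so I'll filter it by height.

```bash
sed -i 's/&(s\["depth"\]>0)/\&(s["depth"]>0)\&(Z<.12)\&(Z>.01)/' st.py
python3 - <<'E'
from st import *
s=dict(np.load("w1.npz")); C,zg=stage(s)
# white box outline of stage by depth
Z=C[...,2]; m=(abs(Z-zg+.004)<.012)&(Z>.02)
v,u=np.mgrid[:400,:640]; m&=(v<250)&(u<420)&(u>225)
k=max(rect(m),key=cv2.contourArea).reshape(-1,2); print("box",info(onz(s,k,zg-.004)))
# slot mouths: black/tower-edge corners by brightness, crop coords -> wall: opening edges
g=s["color"].max(2)
for v0 in(88,100,108,140,170,200,208,215,222):
    row=g[v0,280:375].astype(int); d=np.diff(row); e=np.where(abs(d)>22)[0]+280; print(v0,[(int(x),int(d[x-280])) for x in e])
E
```

```text
glass z 0.04557049455218101 ncore 2194 stagetop 0.04160469115222204
tower 1623 0.0713883436562992 (array([ 560.9, -237.1]), array([175.5,  64.5]), 88.55)
  blob 814 [ 0.5625 -0.1623  0.0715] (array([ 562.2, -162.8]), array([26. , 63.2]), 89.42)
  blob 706 [ 0.5593 -0.311   0.0714] (array([ 559.1, -310.7]), array([28.1, 64.4]), 88.37)
  blob 48 [ 0.5592 -0.3125  0.0681] (array([ 559.2, -312.6]), array([ 9.1, 15.6]), 86.89)
  blob 53 [ 0.5628 -0.1595  0.0682] (array([ 563.1, -159.6]), array([15.5,  8.3]), 0.67)
wall 2616 0.057496722842833775 (array([ 560.9, -236.7]), array([170.9, 103.1]), 88.68)
dark (array([ 560.2, -234.4]), array([159.6,  83.5]), 88.28) as-cloud
box (array([ 569.2, -235.7]), array([246.9, 213.5]), 88.65)
88 []
100 [(307, -44), (308, -70), (309, 47), (310, 49), (323, -43), (324, -45), (325, 80), (326, 39), (344, -28), (346, 23)]
108 [(308, -34), (309, -80), (310, -23), (326, 68), (327, 43), (335, -25), (336, -24), (350, 32), (351, 76), (352, 30)]
140 [(289, -26), (290, -70), (291, -35), (354, 37), (355, 72), (356, 28)]
170 [(284, 25), (295, -34), (296, -74), (297, -23), (358, 35), (359, 74), (360, 30), (369, 24)]
200 [(290, 31), (300, -25), (301, -61), (302, -39), (340, 54), (341, 26), (372, 24)]
208 [(291, 34), (292, 31), (324, -26), (325, -78), (326, -42), (327, 50), (328, 24), (339, -39), (340, -23), (341, 89), (342, 34), (358, -30), (373, 24)]
215 [(326, -53), (328, 47), (329, 25), (341, -25), (342, 30), (343, 26), (359, -24)]
222 [(327, -38), (329, 23)]
```

Call:
play_rows([
  [0,0,0,-0.06,0.8,0,-1],
  [0,0,0,-0.06,0.8,0,-1],
  [0,0,0,-0.06,0.8,0,-1],
  [0,0,0,-0.06,0.8,0,-1],
  [0,0,0,-0.06,0.8,0,-1],
  [0,0,0,-0.06,0.8,0,-1],
  [0,0,0,-0.06,0.8,0,-1],
  [0,0,0,-0.06,0.8,0,-1],
])

```text
time_s: 2.53
position: [0.529, -0.0666, 0.2462]
tcp_rot: [[0.195, 0.981, -0.0], [0.981, -0.195, -0.001], [-0.001, -0.0, -1.0]]
ft_force: [-0.3, -0.5, -0.2]
opening: 0.0919
gripper_force: 0.0
```

Call:
play_rows([
  [0,0,0,-0.06,0.8,0,-1],
  [0,0,0,-0.06,0.8,0,-1],
  [0,0,0,-0.06,0.8,0,-1],
  [0,0,0,-0.06,0.8,0,-1],
  [0,0,0,-0.06,0.8,0,-1],
  [0,0,0,-0.06,0.8,0,-1],
  [0,0,0,-0.06,0.8,0,-1],
  [0,0,0,-0.06,0.8,0,-1],
  [0,0,0,0,0,0,-1],
])

```text
time_s: 3.28
position: [0.514, 0.1299, 0.2465]
tcp_rot: [[0.188, 0.982, 0.0], [0.982, -0.188, 0.002], [0.002, -0.0, -1.0]]
ft_force: [0.2, 0.1, -0.3]
opening: 0.0922
gripper_force: 0.0
```

Run:
```python
from h import *
s=snap("wrist","w2.png");np.savez("w2.npz",**{k:np.array(v) for k,v in s.items()})
C=cloud(s);Z=C[...,2];c=s["color"].astype(int);r,g,b=c[...,0],c[...,1],c[...,2]
near=(abs(C[...,0]-.518)<.09)&(abs(C[...,1]-.213)<.09)&(Z<.1)&(Z>-.02)
blue=near&(b>r+35)&(b>g+20)
for lo,hi in((.0,.1),(.05,.065)):
    m=blue&(Z>lo)&(Z<hi);P=C[m];print("grip",m.sum(),info(P),np.median(P[:,2]),np.percentile(P[:,2],95))
m=near&(abs(Z-.011)<.0035);print("plate",m.sum(),info(C[m]),np.median(C[m][:,2]))
pm=near&~((g>r+25)&(g>b+15))&(Z<.02)&(Z>.0065);P=C[pm];print("plate2",pm.sum(),info(P))
gm=near&(g>r+25)&(g>b+15);print("mat z",np.median(Z[gm]))
print(monitor.read_state()["position"])
```

```text
grip 293 (array([517.9, 216. ]), array([48.4, 11.8]), 81.33) 0.05584839464878816 0.057065828301210944
grip 277 (array([518.7, 213.9]), array([44.5,  9.5]), 81.27) 0.05589082481639057 0.05708362421854294
plate 5043 (array([541.2, 210.2]), array([143.8, 125.1]), 81.55) 0.012270631409807886
plate2 5273 (array([544.4, 210. ]), array([143.2, 131.5]), 81.55)
mat z 0.004010466738431556
[0.51451679 0.12705991 0.24627757]
```

View pics/w2.png

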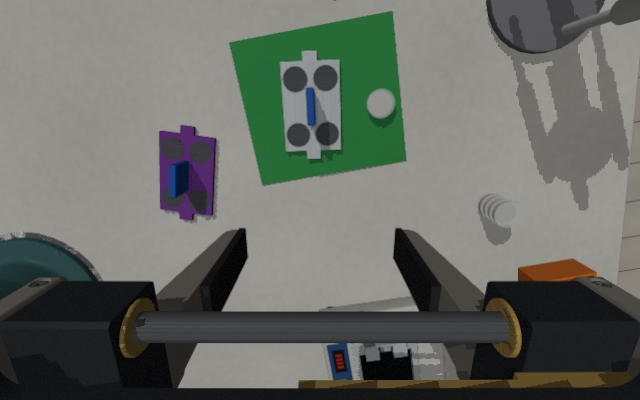

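The wrist view shows the plate at about (311,105) with its grip upright, and the dish at (382,103), clear on the +x side. I'm moving over the grip with the fingers half open.

Call:
play_rows([
  [0,0,0.0064,0.036,0.72,-0.3,-0.2],
  [0,0,0.0064,0.036,0.72,-0.3,-0.2],
  [0,0,0.0064,0.036,0.72,-0.3,-0.2],
  [0,0,0.0064,0.036,0.72,-0.3,-0.2],
  [0,0,0,0,0,-0.8,-0.2],
  [0,0,0,0,0,-0.8,-0.2],
  [0,0,0,0,0,-0.8,-0.2],
  [0,0,0,0,0,-0.8,-0.2],
  [0,0,0,0,0,-0.8,-0.2],
  [0,0,0,0,0,0,-0.2],
])

```text
time_s: 4.17
position: [0.517, 0.2076, 0.0857]
tcp_rot: [[0.156, 0.988, -0.008], [0.988, -0.156, -0.004], [-0.006, -0.007, -1.0]]
ft_force: [-0.4, 0.3, -0.1]
opening: 0.0551
gripper_force: 0.0
```

Run:
```python
from h import *
st=monitor.read_state();print(st["position"],st["tcp_rot"].round(4),st["opening"])
s=snap("wrist","w3.png");C=cloud(s);Z=C[...,2];c=s["color"].astype(int);r,g,b=c[...,0],c[...,1],c[...,2]
near=(abs(C[...,0]-.518)<.09)&(abs(C[...,1]-.213)<.09)&(Z<.1)&(Z>-.02)
m=near&(b>r+35)&(b>g+20)&(Z>.05)&(Z<.065);print(m.sum(),info(C[m]))
```

```text
[0.51699428 0.20759418 0.08569783] [[ 0.1563  0.9877 -0.0076]
 [ 0.9877 -0.1564 -0.0044]
 [-0.0055 -0.0068 -1.    ]] 0.055080186180559765
632 (array([518.5, 214.7]), array([44.8,  9.4]), 82.52)
```

Call:
play_rows([
  [0,0,0,0,0,0,-0.2],
  [0,0,0,0,0,-0.5,-0.2],
  [0,0,0,0,0,-0.5,-0.2],
  [0,0,0,0,0,-0.4,-0.2],
  [0,0,0,0,0,-0.3,-0.2],
  [0,0,0,0,0,0,-0.2],
  [0,0,0,0,0,0,-0.2],
])

```text
time_s: 4.8
position: [0.5197, 0.2114, 0.0396]
tcp_rot: [[0.154, 0.988, 0.0], [0.988, -0.154, 0.0], [0.0, 0.0, -1.0]]
ft_force: [-0.2, 0.7, 0.5]
opening: 0.0551
gripper_force: 0.0
```

Call:
play_rows([
  [0,0,0.006,-0.03,0.1,-0.3,-0.2],
  [0,0,0,0,0,-0.25,-0.2],
  [0,0,0,0,0,-0.15,-0.2],
  [0,0,0,0,0,0,-0.2],
  [0,0,0,0,0,0,-0.2],
  [0,0,0,0,0,0,-0.2],
])

```text
time_s: 5.3
position: [0.5187, 0.2145, 0.0183]
tcp_rot: [[0.145, 0.989, 0.0], [0.989, -0.145, 0.0], [0.0, 0.0, -1.0]]
ft_force: [-0.7, -0.2, 0.1]
opening: 0.0552
gripper_force: 0.0
```

Call:
play_rows([
  [0,0,0,0,0,0,1],
  [0,0,0,0,0,0,1],
  [0,0,0,0,0,0,1],
  [0,0,0,0,0,0,1],
  [0,0,0,0,0,0,1],
  [0,0,0,0,0,0,1],
  [0,0,0,0,0,0,1],
  [0,0,0,0,0,0,1],
], squeeze=40)

```text
time_s: 5.97
position: [0.5185, 0.2144, 0.0182]
tcp_rot: [[0.145, 0.989, -0.0], [0.989, -0.145, -0.0], [-0.0, -0.0, -1.0]]
ft_force: [-1.0, -0.2, 1.4]
opening: 0.0093
gripper_force: 40.0
```

Call:
play_rows([
  [0,0,0,0,0,0.3,1],
  [0,0,0,0,0,0.6,1],
  [0,0,0,0,0,0.8,1],
  [0,0,0,0,0,0.8,1],
  [0,0,0,0,0,0.8,1],
  [0,0,0,0,0,0.6,1],
  [0,0,0,0,0,0.3,1],
  [0,0,0,0,0,0,1],
  [0,0,0,0,0,0,1],
  [0,0,0,0,0,0,1],
])

```text
time_s: 6.8
position: [0.5178, 0.2138, 0.1429]
tcp_rot: [[0.145, 0.989, -0.002], [0.989, -0.145, -0.001], [-0.001, -0.002, -1.0]]
ft_force: [-0.6, 0.6, -1.5]
opening: 0.0097
gripper_force: 40.0
```

```bash
cat > pl.py <<'E'
from h import *
def plate(s,st):
    """plate in tool-frame via camera: top is ~ (TCP z + dz); returns tool coords of bright/plate cloud"""
    C=cloud(s); L=(C-st["position"])@st["tcp_rot"]  # tool coords
    m=(abs(L[...,0])<.085)&(abs(L[...,1])<.055)&(L[...,2]>-.01)&(L[...,2]<.02)&(s["depth"]>0)
    return C,L,m
E
python3 - <<'E'
from pl import *
st=monitor.read_state();s=snap("wrist","w4.png");C,L,m=plate(s,st);print(st["position"],m.sum())
P=L[m];print("tool z med",np.median(P[:,2]));m&=abs(L[...,2]-np.median(P[:,2]))<.003;P=L[m]
print(info(P));A=np.c_[P[:,:2],np.ones(len(P))];q=np.linalg.lstsq(A,P[:,2],rcond=None)[0];print("plane",q)
o=info(P); print(P[:,:2].min(0),P[:,:2].max(0))
e=P[abs(P[:,0])>.063];print("ears + ",e[e[:,0]>0].mean(0),info(e[e[:,0]>0]),"- ",len(e[e[:,0]<0]))
for x in (.03,.04,.05,.057): 
    w=P[abs(P[:,0]-x)<.002][:,1]; print(x,w.min(),w.max())
E
```

```text
[0.51775791 0.21376961 0.14294754] 11906
tool z med 0.006064394602531861
(array([0.1, 0.6]), array([143. ,  79.5]), 0.01)
plane [-0.00194114 -0.0002461   0.00609197]
[-0.07137266 -0.03908974] [0.07163721 0.04038691]
ears +  [0.06738684 0.00109135 0.00636162] (array([67.3,  1.1]), array([ 8.6, 19.5]), 0.06) -  177
0.03 -0.0388956556260912 0.04014356642638506
0.04 -0.03908974439826788 0.040330217429826426
0.05 -0.038816185474679035 0.03984519358365186
0.057 -0.03858882240788859 0.04022513775328341
```

View pics/w4.png

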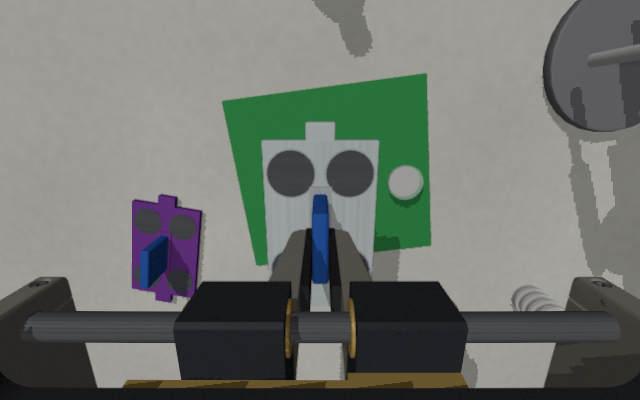

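The held plate is level and centred in the tool: ear at (320,131), plate edges at columns 262 and 378. Carrying it to the stage.

Call:
play_rows([
  [0,0,0.0043,0.078,-0.4,0,1],
  [0,0,0.0043,0.078,-0.835,0,1],
  [0,0,0.0043,0.078,-0.835,0,1],
  [0,0,0.0043,0.078,-0.835,0,1],
  [0,0,0.0043,0.078,-0.835,0,1],
  [0,0,0.0043,0.078,-0.835,0,1],
  [0,0,0.0043,0.078,-0.835,0,1],
  [0,0,0.0043,0.078,-0.835,0,1],
  [0,0,0.0043,0.078,-0.835,0,1],
])

```text
time_s: 7.6
position: [0.5388, 0.0008, 0.1429]
tcp_rot: [[0.084, 0.996, -0.002], [0.996, -0.084, 0.0], [0.0, -0.002, -1.0]]
ft_force: [0.5, -0.4, -2.1]
opening: 0.0098
gripper_force: 40.0
```

Call:
play_rows([
  [0,0,0.0043,0.078,-0.835,0,1],
  [0,0,0.0043,0.078,-0.835,0,1],
  [0,0,0.0043,0.078,-0.835,0,1],
  [0,0,0.0043,0.078,-0.835,0,1],
  [0,0,0.0043,0.078,-0.835,0,1],
  [0,0,0.0043,0.078,-0.835,0,1],
  [0,0,0.0043,0.078,-0.6,0,1],
  [0,0,0.0043,0.078,-0.4,0,1],
  [0,0,0,0,0,0,1],
  [0,0,0,0,0,0,1],
])

```text
time_s: 8.43
position: [0.5576, -0.1782, 0.1429]
tcp_rot: [[0.032, 0.999, -0.002], [0.999, -0.032, 0.001], [0.001, -0.002, -1.0]]
ft_force: [-0.5, 0.6, -1.8]
opening: 0.0096
gripper_force: 40.0
```

Call:
play_rows([
  [0,0,0,0,0,0,1],
  [0,0,0,0,0,0,1],
])

```text
time_s: 8.6
position: [0.5582, -0.1765, 0.1438]
tcp_rot: [[0.029, 1.0, -0.001], [1.0, -0.029, 0.001], [0.001, -0.001, -1.0]]
ft_force: [0.3, 0.2, -1.7]
opening: 0.0092
gripper_force: 40.0
```

Call:
play_rows([
  [0,0,0.003,0.03,-0.5,-0.2,1],
  [0,0,0,0.03,-0.8,-0.4,1],
  [0,0,0,0,-0.5,-0.3,1],
  [0,0,0,0,-0.2,-0.2,1],
  [0,0,0,0,0,0,1],
  [0,0,0,0,0,0,1],
  [0,0,0,0,0,0,1],
])

```text
time_s: 9.18
position: [0.5607, -0.2365, 0.1116]
tcp_rot: [[0.024, 1.0, 0.001], [1.0, -0.024, 0.001], [0.001, 0.001, -1.0]]
ft_force: [0.6, 0.1, -1.9]
opening: 0.0096
gripper_force: 40.0
```

Run:
```python
from pl import *
st=monitor.read_state();s=snap("wrist","w5.png");np.savez("w5.npz",**{k:np.array(v) for k,v in s.items()});C,L,m=plate(s,st)
np.save("L5.npy",L);print(st["position"],st["tcp_rot"])
m&=abs(L[...,2]-.006)<.003;P=L[m];print("plate",info(P))
big=(abs(L[...,0])<.12)&(abs(L[...,1])<.06)&(s["depth"]>0)&(C[...,2]<.08)&(C[...,2]>.03)
for z,n in((.0715,"tower"),(.0575,"wall")):
    k=big&(abs(C[...,2]-z)<.004);print(n,k.sum(),info(L[k]),np.median(C[k][:,2]))
cv2.imwrite("pics/w5c.png",cv2.resize(s["color"][60:300,200:440,::-1],None,fx=2.5,fy=2.5,interpolation=2))
```

```text
[ 0.56066064 -0.23653311  0.1115735 ] [[ 2.42227348e-02  9.99706416e-01  5.83725763e-04]
 [ 9.99706134e-01 -2.42232755e-02  9.37774735e-04]
 [ 9.51639170e-04  5.60838757e-04 -9.99999390e-01]]
plate (array([0.1, 0.6]), array([143. ,  79.7]), 0.01)
tower 2183 (array([74.9, -0.1]), array([26.1, 63.9]), 0.03) 0.07137150809455439
wall 2214 (array([ 5.7, -0.2]), array([166.8, 102.5]), 0.12) 0.057394421682365776
```

View pics/w5c.png

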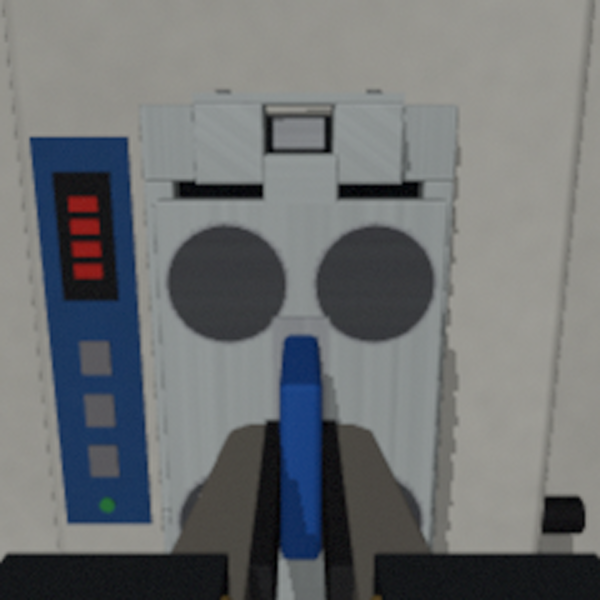

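The crop shows the +y ear (columns 264–337) lined up with the slot mouth (265–333), with dark gaps on both sides of the plate edge. I'll refine to subpixel edges in both directions.

```bash
cat > edge.py <<'E'
from pl import *
def edges(s,st,zt=.0715):
    g=cv2.GaussianBlur(cv2.cvtColor(s["color"],cv2.COLOR_RGB2GRAY),(0,0),.7).astype(float)
    zp=st["position"][2]-.0062
    X=lambda uv,z:((onz(s,uv,z)-st["position"])@st["tcp_rot"])[:,:2]*1000
    def sub(line,lo,hi,sign):
        d=np.diff(line[lo:hi])*sign;i=int(np.clip(d.argmax(),1,len(d)-2));a,b,c=d[i-1:i+2];return lo+i+.5+.5*(a-c)/(a-2*b+c+1e-9),b
    return g,zp,X,sub
def pix(s,st,p,z):  # tool xy (mm) on world z -> pixel
    w=st["position"]+st["tcp_rot"]@np.array([p[0]/1e3,p[1]/1e3,0]);w[2]=z
    return cv2.projectPoints(w.reshape(1,3),cv2.Rodrigues(s["R"])[0],s["t"],s["K"],np.array(s["D"],float))[0].ravel()
def report(s,st,zt=.0715):
    g,zp,X,sub=edges(s,st,zt)
    r=lambda a:np.round(np.median(a,0),2)
    # y (tool x) edges, off-ear columns
    for nm,x0,z,sg,ys in(("plate end",60,zp,1,(-28,-24,-20,20,24,28)),("tower inner",60.75,zt,-1,(-26,-22,-18,18,22,26)),("tower outer",88,zt,0,(-26,-22,-18,18,22,26))):
        o=[]
        for y in ys:
            u,v=pix(s,st,(x0,y),z);u=int(round(u));l=g[:,u]
            if sg==0: continue
            p,q=sub(l,int(v)-4,int(v)+5,sg);o.append([X([[u,p]],z)[0,0],q])
        if o: print(nm,np.round(o,2).tolist())
    for nm,z,half,xs in(("ear",zp,10,(64,66,68,70)),("slot",zt,10.75,(74,76,78,80,82,84)),("plate side",zp,40,(20,30,40,50)),("tower side",zt,31.5,(66,72,78,84))):
        o=[]
        for x in xs:
            e=[]
            for sd in(-1,1):
                u,v=pix(s,st,(x,sd*half),z);v=int(round(v));l=np.abs(np.gradient(g[v]));lo=int(u)-4
                i=lo+l[lo:lo+10].argmax();a,b,c=l[i-1:i+2];e.append(X([[i+.5*(a-c)/(a-2*b+c+1e-9),v]],z)[0,1])
            o.append(e+[sum(e)/2])
        print(nm,np.round(o,2).tolist())
E
python3 - <<'E'
from edge import *
s=dict(np.load("w5.npz"));st=monitor.read_state();report(s,st)
E
```

```text
plate end [[60.56, 46.0], [60.58, 45.0], [60.58, 46.0], [60.64, 47.0], [60.66, 47.0], [60.64, 45.0]]
tower inner [[61.87, 52.0], [61.86, 53.0], [61.85, 54.0], [61.85, 54.0], [61.85, 54.0], [61.84, 53.0]]
ear [[-9.57, 10.29, 0.36], [-8.69, 9.42, 0.37], [-10.29, 9.41, -0.44], [-8.66, 9.33, 0.34]]
slot [[-8.11, 10.06, 0.97], [-10.85, 7.59, -1.63], [-10.86, 10.17, -0.35], [-10.98, 10.16, -0.41], [-11.2, 10.35, -0.43], [-11.66, 10.75, -0.46]]
plate side [[-42.55, 42.24, -0.16], [-38.52, 32.12, -3.2], [-35.8, 37.16, 0.68], [-38.28, 42.09, 1.9]]
tower side [[-33.35, 31.26, -1.05], [-31.76, 31.28, -0.24], [-32.18, 31.02, -0.58], [-31.58, 30.75, -0.42]]
```

Call:
play_rows([
  [0,0,0,-0.027,0.017,-0.25,1],
  [0,0,0,0,0,-0.25,1],
  [0,0,0,0,0,-0.15,1],
  [0,0,0,0,0,0,1],
  [0,0,0,0,0,0,1],
  [0,0,0,0,0,0,1],
])

```text
time_s: 9.73
position: [0.5595, -0.2377, 0.0917]
tcp_rot: [[0.026, 1.0, 0.0], [1.0, -0.026, 0.0], [0.0, 0.0, -1.0]]
ft_force: [-0.8, 0.3, -1.4]
opening: 0.0094
gripper_force: 40.0
```

Run:
```python
from edge import *
st=monitor.read_state();s=snap("wrist","w6.png");print(st["position"],st["tcp_rot"].round(4),st["ft_force"])
report(s,st);C,L,m=plate(s,st);k=(abs(L[...,0])<.12)&(abs(L[...,1])<.06)&(abs(C[...,2]-.0715)<.003)&(L[...,0]>.0615);print(info(L[k]))
m&=abs(L[...,2]-.006)<.003;print(info(L[m]))
```

```text
[ 0.55948887 -0.23769479  0.091686  ] [[ 2.590e-02  9.997e-01  1.000e-04]
 [ 9.997e-01 -2.590e-02  1.000e-04]
 [ 1.000e-04  1.000e-04 -1.000e+00]] [-0.78013854  0.27077475 -1.43641039]
plate end [[60.47, 46.0], [60.49, 46.0], [60.44, 46.0], [60.54, 49.0], [60.5, 48.0], [60.51, 46.0]]
tower inner [[63.03, 52.0], [63.06, 57.0], [63.07, 56.0], [63.08, 54.0], [63.07, 56.0], [63.06, 55.0]]
ear [[-9.39, 10.38, 0.49], [-8.6, 9.89, 0.65], [-10.14, 9.86, -0.14], [-8.57, 9.87, 0.65]]
slot [[-9.69, 11.55, 0.93], [-9.7, 8.83, -0.44], [-9.67, 8.84, -0.42], [-9.67, 8.8, -0.43], [-9.67, 8.95, -0.36], [-10.23, 11.84, 0.8]]
plate side [[-39.97, 39.97, -0.0], [-37.58, 30.1, -3.74], [-35.62, 37.35, 0.86], [-38.16, 39.38, 0.61]]
tower side [[-31.38, 32.45, 0.54], [-31.08, 32.56, 0.74], [-30.38, 32.2, 0.91], [-30.47, 31.99, 0.76]]
(array([76.1,  1. ]), array([27.3, 63.8]), 0.04)
(array([-0. ,  0.6]), array([143.1,  79.6]), 0.05)
```

Call:
play_rows([
  [0,0,0,0.008,0.057,0,1],
  [0,0,0,0,0,0,1],
  [0,0,0,0,0,0,1],
  [0,0,0,0,0,0,1],
  [0,0,0,0,0,0,1],
])

```text
time_s: 10.2
position: [0.5596, -0.2361, 0.0918]
tcp_rot: [[0.026, 1.0, 0.0], [1.0, -0.026, -0.0], [-0.0, 0.0, -1.0]]
ft_force: [0.4, -0.6, -0.9]
opening: 0.0093
gripper_force: 40.0
```

Run:
```python
from edge import *
st=monitor.read_state();s=snap("wrist","w7.png");print(st["position"],st["tcp_rot"].round(4),st["ft_force"])
report(s,st);C,L,m=plate(s,st);k=(abs(L[...,0])<.12)&(abs(L[...,1])<.06)&(abs(C[...,2]-.0715)<.003)&(L[...,0]>.0615);print(info(L[k]))
m&=abs(L[...,2]-.006)<.003;print(info(L[m]))
cv2.imwrite("pics/w7c.png",cv2.resize(s["color"][80:230,240:410,::-1],None,fx=4,fy=4,interpolation=0))
```

```text
[ 0.55962062 -0.23613474  0.09176747] [[ 2.610e-02  9.997e-01  1.000e-04]
 [ 9.997e-01 -2.610e-02 -1.000e-04]
 [-1.000e-04  1.000e-04 -1.000e+00]] [ 0.40419644 -0.64398256 -0.8578341 ]
plate end [[60.45, 46.0], [60.47, 45.0], [60.44, 46.0], [60.49, 48.0], [60.48, 47.0], [60.51, 46.0]]
tower inner [[61.56, 54.0], [61.56, 55.0], [61.55, 54.0], [61.57, 53.0], [61.57, 53.0], [61.56, 54.0]]
ear [[-8.63, 9.87, 0.62], [-10.21, 9.85, -0.18], [-8.53, 9.81, 0.64], [-8.54, 9.84, 0.65]]
slot [[-9.76, 8.67, -0.54], [-9.76, 8.76, -0.5], [-9.83, 11.36, 0.76], [-9.84, 8.8, -0.52], [-10.12, 11.73, 0.81], [-10.56, 12.01, 0.72]]
plate side [[-43.28, 39.97, -1.66], [-37.57, 33.6, -1.98], [-35.62, 37.35, 0.86], [-38.13, 39.41, 0.64]]
tower side [[-33.57, 32.36, -0.61], [-32.4, 32.42, 0.01], [-30.58, 32.23, 0.83], [-30.5, 31.82, 0.66]]
(array([74.9,  0.8]), array([63.7, 26. ]), 89.97)
(array([0.2, 0.6]), array([142.8,  79.4]), 0.04)
```

View pics/w7c.png

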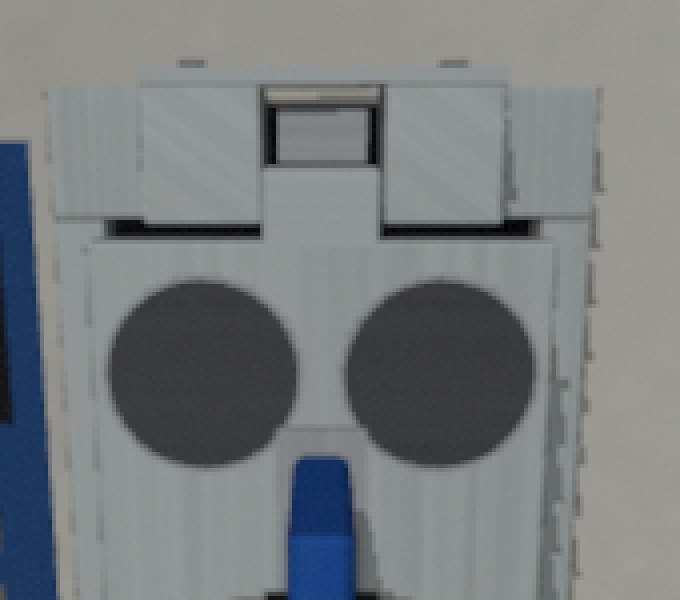

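The ear (crop columns 262–381) sits squarely over the slot (263–382), so the fit is good. Descending gently and watching force.

Call:
play_rows([
  [0,0,0,0.004,0.01,-0.06,1],
  [0,0,0,0,0,-0.06,1],
  [0,0,0,0,0,-0.05,1],
  [0,0,0,0,0,-0.04,1],
  [0,0,0,0,0,0,1],
  [0,0,0,0,0,0,1],
])

```text
time_s: 10.75
position: [0.5596, -0.2358, 0.0852]
tcp_rot: [[0.026, 1.0, -0.0], [1.0, -0.026, 0.0], [0.0, -0.0, -1.0]]
ft_force: [0.3, -0.8, -1.6]
opening: 0.0097
gripper_force: 40.0
```

Call:
play_rows([
  [0,0,0,0,0,-0.02,1],
  [0,0,0,0,0,-0.02,1],
  [0,0,0,0,0,0,1],
])

```text
time_s: 11.0
position: [0.5596, -0.2358, 0.0841]
tcp_rot: [[0.026, 1.0, -0.0], [1.0, -0.026, 0.0], [0.0, -0.0, -1.0]]
ft_force: [-0.6, 0.4, -1.3]
opening: 0.0093
gripper_force: 40.0
```

Call:
play_rows([
  [0,0,0,0,0,-0.02,1],
  [0,0,0,0,0,-0.02,1],
  [0,0,0,0,0,-0.02,1],
  [0,0,0,0,0,-0.02,1],
  [0,0,0,0,0,0,1],
  [0,0,0,0,0,0,1],
])

```text
time_s: 11.5
position: [0.5597, -0.2358, 0.0818]
tcp_rot: [[0.026, 1.0, -0.0], [1.0, -0.026, -0.0], [-0.0, -0.0, -1.0]]
ft_force: [0.0, 0.1, -1.4]
opening: 0.0095
gripper_force: 40.0
```

Call:
play_rows([
  [0,0,0,0,0,-0.02,1],
  [0,0,0,0,0,-0.02,1],
  [0,0,0,0,0,-0.02,1],
  [0,0,0,0,0,0,1],
  [0,0,0,0,0,0,1],
])

```text
time_s: 11.92
position: [0.56, -0.2356, 0.0804]
tcp_rot: [[0.026, 1.0, 0.001], [1.0, -0.026, -0.0], [-0.0, 0.001, -1.0]]
ft_force: [-0.9, 1.8, 2.8]
opening: 0.0096
gripper_force: 40.0
```

Call:
play_rows([
  [0,0,0,0,0,-0.02,1],
  [0,0,0,0,0,-0.02,1],
  [0,0,0,0,0,-0.02,1],
  [0,0,0,0,0,0,1],
  [0,0,0,0,0,0,1],
], squeeze=60)

```text
time_s: 12.33
position: [0.5602, -0.2355, 0.0782]
tcp_rot: [[0.026, 1.0, 0.001], [1.0, -0.026, 0.0], [0.0, 0.001, -1.0]]
ft_force: [0.5, 1.2, 1.2]
opening: 0.0092
gripper_force: 60.0
```

Call:
play_rows([
  [0,0,0,0,0,-0.02,1],
  [0,0,0,0,0,-0.02,1],
  [0,0,0,0,0,-0.02,1],
  [0,0,0,0,0,0,1],
  [0,0,0,0,0,0,1],
])

```text
time_s: 12.75
position: [0.5607, -0.2356, 0.0776]
tcp_rot: [[0.026, 1.0, 0.002], [1.0, -0.026, -0.0], [-0.0, 0.002, -1.0]]
ft_force: [-0.7, 2.9, 8.1]
opening: 0.0094
gripper_force: 60.0
```

Call:
play_rows([
  [0,0,0,-0.012,0,-0.02,1],
  [0,0,0,0,0,-0.02,1],
  [0,0,0,0,0,-0.02,1],
  [0,0,0,0,0,0,1],
  [0,0,0,0,0,0,1],
])

```text
time_s: 13.17
position: [0.5609, -0.2357, 0.0766]
tcp_rot: [[0.026, 1.0, 0.003], [1.0, -0.026, -0.001], [-0.001, 0.003, -1.0]]
ft_force: [-2.5, 1.1, 12.4]
opening: 0.0092
gripper_force: 60.0
```

Run:
```python
from edge import *
st=monitor.read_state();s=snap("wrist","w8.png");print(st["position"],st["tcp_rot"].round(4),st["ft_force"],st["torque"])
C,L,m=plate(s,st);k=(abs(L[...,0])<.12)&(abs(L[...,1])<.06)&(abs(C[...,2]-.0715)<.003)&(L[...,0]>.0615);print(info(L[k]))
m&=(abs(L[...,2]-.006)<.005)&(abs(L[...,0])<.06)&(abs(L[...,1])<.039);P=L[m];print(info(P),np.median(P[:,2]));print(np.linalg.lstsq(np.c_[P[:,:2],np.ones(len(P))],P[:,2],rcond=None)[0])
W=C[m];print("world plane",np.linalg.lstsq(np.c_[W[:,:2]-W[:,:2].mean(0),np.ones(len(W))],W[:,2],rcond=None)[0])
```

```text
[ 0.56087235 -0.23569404  0.0766157 ] [[ 2.580e-02  9.997e-01  2.800e-03]
 [ 9.997e-01 -2.580e-02 -8.000e-04]
 [-8.000e-04  2.900e-03 -1.000e+00]] [-2.53085712  1.14622523 12.44042586] [ 0.58484141  0.25510704 -0.00761788]
(array([74.5, -0.4]), array([25.6, 63.9]), 0.03)
(array([-0., -0.]), array([119.9,  78. ]), 0.02) 0.00599707692603327
[-0.00175686  0.00423276  0.00602537]
world plane [-0.00134817  0.00103897  0.07061377]
```

The ear is drifting about 1 mm towards +x as the arm gives under load (Fx -2.5), so I'm correcting x as I press.

Call:
play_rows([
  [0,0,0,-0.02,0,0,1],
  [0,0,0,-0.02,0,-0.02,1],
  [0,0,0,-0.005,0,-0.02,1],
  [0,0,0,0,0,0,1],
  [0,0,0,0,0,0,1],
])

```text
time_s: 13.63
position: [0.5606, -0.2357, 0.076]
tcp_rot: [[0.026, 1.0, 0.005], [1.0, -0.026, -0.001], [-0.001, 0.005, -1.0]]
ft_force: [-0.2, 3.1, 13.1]
opening: 0.0091
gripper_force: 60.0
```

Call:
play_rows([
  [0,0,0,-0.008,0,-0.02,1],
  [0,0,0,0,0,-0.02,1],
  [0,0,0,0,0,-0.02,1],
  [0,0,0,0,0,0,1],
  [0,0,0,0,0,0,1],
])

```text
time_s: 14.05
position: [0.5607, -0.2359, 0.0746]
tcp_rot: [[0.026, 1.0, 0.006], [1.0, -0.026, -0.002], [-0.001, 0.006, -1.0]]
ft_force: [0.3, 1.8, 15.7]
opening: 0.0093
gripper_force: 60.0
```

Call:
play_rows([
  [0,0.004,0,-0.015,0,-0.01,1],
  [0,0,0,-0.015,0,-0.02,1],
  [0,0,0,-0.005,0,-0.02,1],
  [0,0,0,0,0,0,1],
  [0,0,0,0,0,0,1],
])

```text
time_s: 14.47
position: [0.5605, -0.2359, 0.0735]
tcp_rot: [[0.025, 1.0, 0.001], [1.0, -0.025, -0.002], [-0.002, 0.001, -1.0]]
ft_force: [1.1, 2.4, 16.3]
opening: 0.0094
gripper_force: 60.0
```

Call:
play_rows([
  [0,0,0,-0.005,0,-0.02,1],
  [0,0,0,0,0,-0.02,1],
  [0,0,0,0,0,-0.02,1],
  [0,0,0,0,0,0,1],
  [0,0,0,0,0,0,1],
])

```text
time_s: 14.88
position: [0.5605, -0.2361, 0.0721]
tcp_rot: [[0.026, 1.0, 0.001], [1.0, -0.026, -0.002], [-0.002, 0.001, -1.0]]
ft_force: [-0.3, 2.1, 18.3]
opening: 0.0096
gripper_force: 60.0
```

Call:
play_rows([
  [0,0,0,-0.005,0,-0.02,1],
  [0,0,0,0,0,-0.02,1],
  [0,0,0,0,0,-0.02,1],
  [0,0,0,0,0,0,1],
  [0,0,0,0,0,0,1],
])

```text
time_s: 15.3
position: [0.5603, -0.2356, 0.0697]
tcp_rot: [[0.025, 1.0, 0.001], [1.0, -0.025, -0.002], [-0.002, 0.001, -1.0]]
ft_force: [1.8, 3.2, 14.6]
opening: 0.0093
gripper_force: 60.0
```

Call:
play_rows([
  [0,0,0,0,0,-0.02,1],
  [0,0,0,0,0,-0.02,1],
  [0,0,0,0,0,0,1],
  [0,0,0,0,0,0,1],
])

```text
time_s: 15.63
position: [0.5605, -0.2356, 0.0689]
tcp_rot: [[0.025, 1.0, 0.002], [1.0, -0.025, -0.002], [-0.002, 0.002, -1.0]]
ft_force: [1.1, 3.7, 17.2]
opening: 0.0094
gripper_force: 60.0
```

Call:
play_rows([
  [0,0,0,-0.005,0,-0.02,1],
  [0,0,0,0,0,-0.02,1],
  [0,0,0,0,0,-0.02,1],
  [0,0,0,0,0,0,1],
  [0,0,0,0,0,0,1],
])

```text
time_s: 16.05
position: [0.5601, -0.2362, 0.0662]
tcp_rot: [[0.026, 1.0, 0.001], [1.0, -0.026, -0.002], [-0.002, 0.001, -1.0]]
ft_force: [2.8, 1.8, 11.5]
opening: 0.0092
gripper_force: 60.0
```

Call:
play_rows([
  [0,0,0,0,0,-0.02,1],
  [0,0,0,0,0,-0.02,1],
  [0,0,0,0,0,-0.02,1],
  [0,0,0,0,0,0,1],
  [0,0,0,0,0,0,1],
])

```text
time_s: 16.47
position: [0.5602, -0.236, 0.0649]
tcp_rot: [[0.025, 1.0, 0.001], [1.0, -0.025, -0.002], [-0.002, 0.002, -1.0]]
ft_force: [2.6, 2.1, 13.7]
opening: 0.0089
gripper_force: 60.0
```

Call:
play_rows([
  [0,0,0,0,0,-0.02,1],
  [0,0,0,0,0,-0.02,1],
  [0,0,0,0,0,0,1],
  [0,0,0,0,0,0,1],
])

```text
time_s: 16.8
position: [0.5602, -0.236, 0.0638]
tcp_rot: [[0.026, 1.0, 0.001], [1.0, -0.026, -0.002], [-0.002, 0.001, -1.0]]
ft_force: [1.7, 2.4, 15.2]
opening: 0.0096
gripper_force: 60.0
```

Call:
play_rows([
  [0,0,0,0.008,0,-0.02,1],
  [0,0,0,0,0,-0.02,1],
  [0,0,0,0,0,0,1],
  [0,0,0,0,0,0,1],
])

```text
time_s: 17.13
position: [0.5602, -0.236, 0.0624]
tcp_rot: [[0.026, 1.0, 0.001], [1.0, -0.026, -0.002], [-0.002, 0.001, -1.0]]
ft_force: [0.9, 2.4, 14.5]
opening: 0.0092
gripper_force: 60.0
```

Call:
play_rows([
  [0,0,0,0,0,-0.02,1],
  [0,0,0,0,0,-0.02,1],
  [0,0,0,0,0,0,1],
  [0,0,0,0,0,0,1],
])

```text
time_s: 17.47
position: [0.5601, -0.236, 0.0613]
tcp_rot: [[0.026, 1.0, 0.001], [1.0, -0.026, -0.002], [-0.002, 0.001, -1.0]]
ft_force: [1.5, 2.4, 15.4]
opening: 0.0089
gripper_force: 60.0
```

Call:
play_rows([
  [0,0,0,0,0,-0.02,1],
  [0,0,0,0,0,-0.02,1],
  [0,0,0,0,0,0,1],
  [0,0,0,0,0,0,1],
])

```text
time_s: 17.8
position: [0.5601, -0.236, 0.0601]
tcp_rot: [[0.026, 1.0, 0.001], [1.0, -0.026, -0.002], [-0.002, 0.001, -1.0]]
ft_force: [2.1, 3.0, 15.2]
opening: 0.0091
gripper_force: 60.0
```

Call:
play_rows([
  [0,0,0,0,0,-0.02,1],
  [0,0,0,0,0,0,1],
  [0,0,0,0,0,0,1],
])

```text
time_s: 18.05
position: [0.5603, -0.2361, 0.0597]
tcp_rot: [[0.026, 1.0, 0.001], [1.0, -0.026, -0.002], [-0.002, 0.001, -1.0]]
ft_force: [0.9, 2.1, 16.1]
opening: 0.0094
gripper_force: 60.0
```

```bash
cat > chk.py <<'E'
from edge import *
st=monitor.read_state();s=snap("wrist","chk.png");print(st["position"],st["ft_force"],st["torque"])
C,L,m=plate(s,st);k=(abs(L[...,0])<.12)&(abs(L[...,1])<.06)&(abs(C[...,2]-.0715)<.004)&(L[...,0]>.0615);print("tower",info(L[k]),np.median(C[k][:,2]))
m=(L[...,0]>.045)&(L[...,0]<.058)&(abs(L[...,1])<.036)&(C[...,2]<.08)&(C[...,2]>.03);W=C[m&(s["color"].min(2)>110)];print("plate top med, should be tower-.018:",np.median(W[:,2]),len(W))
q=np.linalg.lstsq(np.c_[W[:,:2]-W[:,:2].mean(0),np.ones(len(W))],W[:,2],rcond=None)[0];print(q)
E
python3 chk.py
```

```text
[ 0.56026868 -0.23608727  0.05969643] [ 0.91257219  2.09079478 16.0932761 ] [ 0.60632106 -0.2221282   0.03303808]
tower (array([74.6,  0.1]), array([64. , 26.2]), 89.99) 0.07139522519201955
plate top med, should be tower-.018: 0.05348713638766513 648
[-0.00215282 -0.00234734  0.05351084]
```

Call:
play_rows([
  [0,0,0,0,0,-0.02,1],
  [0,0,0,0,0,0,1],
  [0,0,0,0,0,0,1],
])

```text
time_s: 18.35
position: [0.5602, -0.2361, 0.0597]
tcp_rot: [[0.026, 1.0, 0.001], [1.0, -0.026, -0.002], [-0.002, 0.001, -1.0]]
ft_force: [-0.7, 2.6, 20.1]
opening: 0.0092
gripper_force: 60.0
```

The plate top is at tower height minus 18 mm, so it is on the glass. Pressing a touch more, then unloading before release.

Call:
play_rows([
  [0,0,0,0,0,-0.015,1],
  [0,0,0,0,0,0,1],
  [0,0,0,0,0,0,1],
  [0,0,0,0,0,0,1],
])

```text
time_s: 18.68
position: [0.5603, -0.2361, 0.0597]
tcp_rot: [[0.026, 1.0, 0.001], [1.0, -0.026, -0.002], [-0.002, 0.001, -1.0]]
ft_force: [-2.5, 3.5, 23.4]
opening: 0.0093
gripper_force: 60.0
```

Call:
play_rows([
  [0,0,0,0,0,0.03,1],
  [0,0,0,0,0,0.03,1],
  [0,0,0,0,0,0.02,1],
  [0,0,0,0,0,0,1],
  [0,0,0,0,0,0,1],
])

```text
time_s: 19.1
position: [0.56, -0.2361, 0.0598]
tcp_rot: [[0.026, 1.0, 0.001], [1.0, -0.026, -0.001], [-0.001, 0.001, -1.0]]
ft_force: [3.2, 1.6, 8.5]
opening: 0.0091
gripper_force: 60.0
```

Call:
play_rows([
  [0,0,0,0.02,0,0.02,1],
  [0,0,0,0,0,0.01,1],
  [0,0,0,0,0,0,1],
  [0,0,0,0,0,0,0.5],
  [0,0,0,0,0,0,0.5],
  [0,0,0,0,0,0,0.5],
  [0,0,0,0,0,0,0.5],
])

```text
time_s: 19.68
position: [0.5555, -0.2362, 0.0575]
tcp_rot: [[0.027, 1.0, -0.009], [1.0, -0.027, 0.0], [0.0, -0.009, -1.0]]
ft_force: [0.0, -0.3, -0.1]
opening: 0.0228
gripper_force: 0.0
```

```bash
python3 chk.py
```

```text
[ 0.55549272 -0.23617672  0.0575291 ] [ 0.01087861 -0.32259155 -0.08445889] [-0.070681   -0.11952585  0.0013211 ]
tower (array([74.9,  4.9]), array([64.2, 26.6]), 89.99) 0.07131189882990294
plate top med, should be tower-.018: 0.053591590550500806 773
[ 0.00094104 -0.00949217  0.05357949]
```

Call:
play_rows([
  [0,0,0,0.1,0,0.05,0.5],
  [0,0,0,0.05,0,0.1,0.4],
  [0,0,0,0,0,0.1,0.4],
  [0,0,0,0,0,0.3,0.2],
  [0,0,0,0,0,0.5,0.2],
  [0,0,0,0,0,0.8,0],
  [0,0,0,0,0,0.8,0],
  [0,0,0,0,0,0.8,0],
  [0,0,0,0,0,0.8,0],
  [0,0,0,0,0,0.5,0],
])

```text
time_s: 20.57
position: [0.5627, -0.236, 0.2048]
tcp_rot: [[0.026, 1.0, -0.003], [1.0, -0.026, -0.002], [-0.002, -0.003, -1.0]]
ft_force: [0.4, -0.2, 0.5]
opening: 0.0462
gripper_force: 0.0
```

Call:
play_rows([
  [0,0,0,0,-0.8,0.3,0],
  [0,0,0,0,-0.8,0.3,0],
  [0,0,0,0,-0.5,0,0],
  [0,0,0,0,0,0,0],
  [0,0,0,0,0,0,0],
  [0,0,0,0,0,0,0],
])

```text
time_s: 21.07
position: [0.5614, -0.297, 0.2183]
tcp_rot: [[0.025, 1.0, -0.007], [1.0, -0.025, 0.002], [0.002, -0.007, -1.0]]
ft_force: [-0.4, 0.6, -0.3]
opening: 0.0461
gripper_force: 0.0
```

Run:
```python
from h import *
st=monitor.read_state();s=snap("wrist","fin.png");C=cloud(s);print(st["position"],st["ft_force"])
c=np.array([.5598,-.2360]);d=(C[...,:2]-c);a=.0255;x=d[...,0]*np.cos(a)-d[...,1]*np.sin(a);y=d[...,0]*np.sin(a)+d[...,1]*np.cos(a);Z=C[...,2]
near=(s["depth"]>0)&(Z<.09)&(Z>.03)
ear=lambda lo,hi,h:near&(y>lo)&(y<hi)&(abs(x)<h)
for n,lo,hi in(("+ear",.063,.069),("+end",.05,.058),("mid+",.01,.02),("-end",-.058,-.05),("-ear",-.069,-.063)):
    m=ear(lo,hi,.007);print(n,m.sum(),np.median(Z[m]) if m.any() else None)
t=near&(abs(y)>.068)&(abs(y)<.086)&(abs(x)>.014)&(abs(x)<.028)
for sg in(1,-1):
    q=t&(y*sg>0);print("tower",sg,q.sum(),np.median(Z[q]))
m=near&(abs(x)<.039)&(abs(y)<.059)&(abs(Z-.0535)<.002);W=C[m];print(np.linalg.lstsq(np.c_[W[:,:2]-c,np.ones(len(W))],W[:,2],rcond=None)[0],info(W))
cv2.imwrite("pics/finc.png",cv2.resize(s["color"][:300,150:500,::-1],None,fx=2,fy=2))
```

```text
[ 0.56140214 -0.29703106  0.21829038] [-0.43920809  0.56277853 -0.28139935]
+ear 78 0.053466199987804996
+end 84 0.05370950420828796
mid+ 18 0.05457998853877269
-end 74 0.053702034184088615
-ear 49 0.05418500494307993
tower 1 521 0.07146468108456777
tower -1 344 0.07158022438516287
[ 0.00223892 -0.00140477  0.0539522 ] (array([ 560. , -236.2]), array([117.6,  77.5]), 88.54)
```

View pics/finc.png

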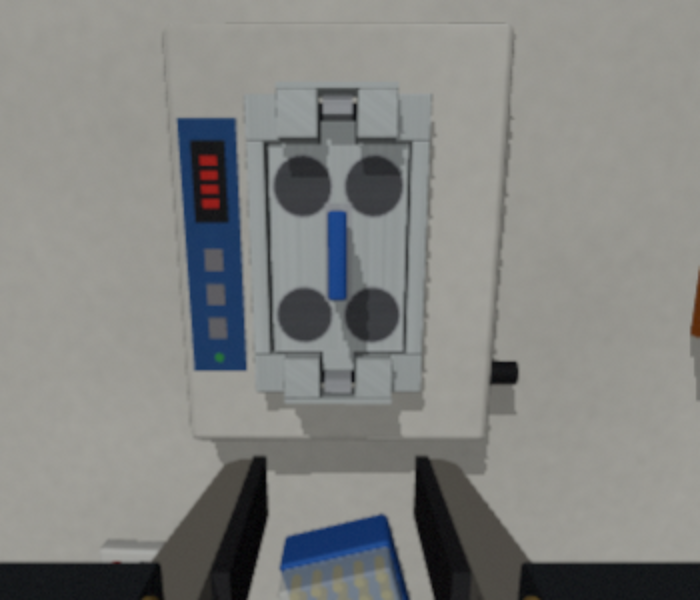

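The plate is seated in the bracket: both ears are in their slots at crop (338,130) and (338,360), and end heights agree within about 0.7 mm. Handing in.

```bash
python3 -c "
from rig import job
print(job.job_done())"
```

```text
the job is handed in; nothing more can be done
None
```

The dish plate is on the heated glass with both ears in the slots and the gripper clear. By camera, the ear heights agree to about 0.7 mm and the tilt is about 0.003 rad; the job is handed in after about 21 s, and the hand-in gave no verdict.

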